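# Clear the inspection plate and set out the valve bodies

### The job

Take the orange scraper block from its cradle, wipe all the metal chips off the dark plate into the green tray with it, never touching a chip with the fingers, and seat the scraper fully back in its cradle. Only then stand every valve body upright on the cleared plate, in front of the stop of its own colour, centred on it to within a centimetre and with its foot not more than 2 cm from the rail. Leave the oil can, the mug and the screwdriver where they are.

Things in the scene. Friction and masses are not known exactly. Their poses are not given: they have to be found in the camera images.
- plate: Fixed dark steel plate, 180 (x) x 280 (y) mm, flat top 30 mm above the bench. Origin: centre of its underside; +x points away from the robot (yaw within 7 degrees). Along the far edge a grey rail rises 14 mm above the top, its near face at x = +74 mm; along the near edge a lip 6 mm high, its inner face at x = -85 mm. Both ends (y = +140 and -140 mm) are open and level.
- tray: Fixed green open chip tray, 200 (x) x 120 (y) x 26 mm high, walls and floor 4 mm, its rim 4 mm below the plate's top. It stands 2 mm from one open end of the plate (centre at y = +202 or -202 mm in the plate's frame, varying), turned with the plate. Origin: centre of its underside, on the bench.
- cradle: Fixed black cradle (open-topped pocket) for the scraper, beyond the other end of the plate (202 mm from its centre), turned with the plate. Outside 124 (x) x 50 (y) x 20 mm high; pocket 114 x 40 mm, its floor 6 mm above the bench. Origin: centre of its underside, on the bench.
- scraper: Loose orange scraper block, 0.16 kg, at first seated in the cradle. Foot 104 (x) x 30 (y) x 16 mm high, a straight vertical wiping face along each long side; on it an upright handle 60 (x) x 22 (y) mm up to 63 mm above the underside: pinch it across its 22 mm. Same either way round. Origin: centre of its underside; z up.
- stop_red: Fixed red stop block on top of the rail, 16 (x) x 44 (y) x 16 mm high: the place of the red valve body. The three stops stand 85 mm apart, in any order. Origin: centre of its underside, 44 mm above the bench; axes as the plate's; its near face, flush with the rail's, is at x = -8 mm.
- stop_blue: Fixed blue stop block on top of the rail, 16 (x) x 44 (y) x 16 mm high: the place of the blue valve body. The three stops stand 85 mm apart, in any order. Origin: centre of its underside, 44 mm above the bench; axes as the plate's; its near face, flush with the rail's, is at x = -8 mm.
- stop_yellow: Fixed yellow stop block on top of the rail, 16 (x) x 44 (y) x 16 mm high: the place of the yellow valve body. The three stops stand 85 mm apart, in any order. Origin: centre of its underside, 44 mm above the bench; axes as the plate's; its near face, flush with the rail's, is at x = -8 mm.
- valve_red: Loose valve body with red collar and top, 0.35 kg, standing on the bench between robot and plate; may be absent. Round: foot 56 mm across, 10 mm high; body 46 mm (collar 50 mm) across up to 38 mm height; then a straight steel neck 26 mm across, 38 to 72 mm high: pinch it there. Origin: centre of its underside; z up.
- valve_blue: Loose valve body with blue collar and top, 0.35 kg, standing on the bench between robot and plate; may be absent. Round: foot 56 mm across, 10 mm high; body 46 mm (collar 50 mm) across up to 38 mm height; then a straight steel neck 26 mm across, 38 to 72 mm high: pinch it there. Origin: centre of its underside; z up.
- valve_yellow: Loose valve body with yellow collar and top, 0.35 kg, standing on the bench between robot and plate; may be absent. Round: foot 56 mm across, 10 mm high; body 46 mm (collar 50 mm) across up to 38 mm height; then a straight steel neck 26 mm across, 38 to 72 mm high: pinch it there. Origin: centre of its underside; z up.
- chip0: Loose bent copper chip (a metal turning), 16 x 11 mm, 5 to 10 mm high, 12 g, lying on the plate; may be absent. Origin: centre of its underside.
- chip1: Loose bent brass chip (a metal turning), 16 x 11 mm, 5 to 10 mm high, 12 g, lying on the plate; may be absent. Origin: centre of its underside.
- chip2: Loose bent copper chip (a metal turning), 16 x 11 mm, 5 to 10 mm high, 12 g, lying on the plate; may be absent. Origin: centre of its underside.
- chip3: Loose bent brass chip (a metal turning), 16 x 11 mm, 5 to 10 mm high, 12 g, lying on the plate; may be absent. Origin: centre of its underside.
- chip4: Loose bent copper chip (a metal turning), 16 x 11 mm, 5 to 10 mm high, 12 g, lying on the plate; may be absent. Origin: centre of its underside.
- chip5: Loose bent brass chip (a metal turning), 16 x 11 mm, 5 to 10 mm high, 12 g, lying on the plate; may be absent. Origin: centre of its underside.
- oil_can: Bystander: blue oil can with a paper label, 56 mm across, 130 mm high, standing to the left. Origin: centre of its underside.
- mug: Bystander: white mug, 76 mm across, 85 mm high, standing to the right. Origin: centre of its underside.
- screwdriver: Bystander: screwdriver lying on the bench to the right. Origin: about its middle, on its underside.
There are look-alikes about, which are no part of the job. What is shaped like the valve_red but turquoise is not meant. What is shaped like the valve_blue but pink is not meant.

How it is judged:
By the outcome, as a careful person would: the job done as asked, in the order asked, and still so for the second after the job is handed in, with the robot touching nothing.
Of valve_red, valve_blue, valve_yellow only 2 to 3 are there at a start; the rules pass over those that are not, and their reading is None.
Of chip0, chip1, chip2, chip3, chip4, chip5 only 4 to 6 are there at a start; the rules pass over those that are not, and their reading is None.
At some moment in a run one of valve_red, valve_blue, valve_yellow may be knocked a few centimetres aside while the robot is not near it.
Once in a run the grip may slacken for a moment while it holds something.
It also fails if it takes over 210 s, if anything falls off the work surface, if the arm or the gripper's body presses on something with over 40 N, if the wrist force passes 120 N, or if a joint passes its speed limit or range.

### The arm

A 7-joint arm with a two-finger parallel gripper is mounted at the origin on the work surface. World frame = base frame: x ahead of the robot, y to its left, z up, the work surface at z = 0. Lengths are in m, angles in rad, forces in N, time in s.
With the tool pointing down it reaches from about 0.425 to 0.925 m from the base axis. Payload 6.8 kg.
Tool frame: the origin (TCP) lies between the finger pads; the fingertips stand 22 mm ahead of it and the grasp point (between the pads) lies 3 mm ahead of it; z points along the fingers, y is the line along which they close (so a half turn about z gives the same grasp; the last joint's range is limited). The gripper opens to 85 mm and grips with 20 to 120 N. Pads are 22 mm wide; open, the fingers measure 114 mm over their backs; the gripper's body (76 mm by 85 mm) begins 54 mm behind the grasp point. The pads swing forward as they close: fully open they stand 13 mm farther back than shut.
Start: joints at [1.011, 0.477, 0.022, 1.555, -0.011, 1.109, -0.083], TCP at [0.295, -0.607, 0.253] pointing down, gripper open.
Joint ranges: [-2.96, 2.96], [-0.34, 2.1], [-1.41, 1.46], [0.24, 2.44], [-1.37, 4.51], [0.17, 1.92], [-2.96, 2.96]. Speed limits (rad/s): [2.39, 2.39, 3.14, 3.14, 3.14, 3.14, 3.14].

### API

Orientations are given as a unit quaternion [w, x, y, z].
In Python, from station import bot gives the robot as it stands.
- The arm moves only by the tool servo_tool, never from a script. Its argument "motion" is a list that holds one entry, the list of rows, each a list of 5 numbers: the opening, from 0 (shut) to 1 (fully open), then the shift along the world's x, y, z each as a share of 0.04 m, from -1 to 1, then the turn about the world's z as a share of 0.12 rad, from -1 to 1. A call has 1 to 20 rows; each row shifts and turns the commanded pose from where the row before left it; what a row does not reach is not made up. A row lasts 1/10 s, in which the tool goes at most 50 mm and 8.59 degrees, less where a joint would pass 70% of its speed; a pose out of reach is approached as far as the arm can. A call with a number of a shift or a turn outside -1 to 1 is refused whole. A call with a gripper value outside its range is refused whole. The fingers move at their own pace and stop on an object; "newtons" is the grip in N (left out, the last holds). Time passes only in rows, so rows that do not move let the fingers close. It gives the time, the measured TCP pose, the force, the opening and the grip force at its end, in the units of the state.
- bot.get_obs(): the state, without advancing time (a new reading comes with each control period).
- bot.read_camera(name): name is "scene" or "top"; returns (picture, depth): 480x640x3 uint8, red, green, blue; 480x640 float32, m along the optical axis (not along the pixel's ray), 0 where there is no reading.
- bot.get_calibration(name): a dict with "fovy" (degrees; the focal length in pixels is half the picture's height over the tangent of half this angle, whatever the lens; pixels are square), "cx", "cy" (the principal point, pixels), "k1" (the pictures are not rectified: a ray, as slopes to the right and down, at radius r is drawn at 1 + k1 r^2 times it, then the intrinsics apply), "view" (4x4, takes a point from world to camera coordinates). Camera axes: x right, y down, z forward; pixel columns grow to the right and rows downward; lengths in m; the calibration is good to about 2 mm. A picture is of the moment at which its call begins. get_calibration takes no time and is no camera call.
- bot.hand_in(): hands the job in; it is judged then, once.
The state is a dict: "t": time; "q": joint angles; "joint_vel": joint speeds; "joint_torque": joint torques, N m; "eef_pos": TCP position; "tool_rot": TCP orientation; "contact_force": force on the tool from outside, world axes, zero at the start; "torque": the same for the moment, N m; "gripper_width": opening from 0.0 (shut) to 1.0 (fully open); "grasp_force": force on a finger pad.
Only numpy, scipy, OpenCV 4.12 (cv2) and the standard library are available. Lean on these libraries where they do the work, as an engineer would, in place of code of your own. Each camera call takes 0.05 s, during which the arm holds its last target. There are 200 camera calls.

## Working session

There is one attempt and no reset: what is moved stays moved. The work goes in short steps, Python scripts to look and compute and a tool call to move; the robot and the scene stay as the last step left them, time stands still between calls to the robot, and variables do not carry over. Pictures are saved under pics/ and viewed, at most 14 in all, crops included, and the job is handed in when it is done.

Besides the shell and the picture viewer there is one more tool, called after "Call:" as name(argument=value, ...) on one line, values as JSON. servo_tool: Moves the arm, as the interface text tells. Shift numbers are shares of 0.04 m and turn numbers shares of 0.12 rad, none past 1 either way. Its arguments: {"type":"object","properties":{"motion":{"type":"array"},"newtons":{"type":"number"}},"required":["motion"]}

```bash
mkdir -p pics; ls
cat > h.py <<'E'
import numpy as np, cv2
from station import bot
def look(name,fn=None):
    im,d=bot.read_camera(name)
    if fn: cv2.imwrite('pics/'+fn,im[:,:,::-1])
    return im,d
def cal(name):
    c=bot.get_calibration(name); f=240/np.tan(np.radians(c['fovy'])/2)
    K=np.array([[f,0,c['cx']],[0,f,c['cy']],[0,0,1]]); return K,np.array([c['k1'],0,0,0.]),np.array(c['view'])
def rays(name,uv):
    K,D,V=cal(name)
    p=cv2.undistortPoints(np.array(uv,float).reshape(-1,1,2),K,D).reshape(-1,2)
    return np.c_[p,np.ones(len(p))],V
def onplane(name,uv,z):
    r,V=rays(name,uv); R,t=V[:3,:3],V[:3,3]; o=-R.T@t; w=r@R
    return o+w*((z-o[2])/w[:,2])[:,None]
def cloud(name,d):
    v,u=np.mgrid[:480,:640]; r,V=rays(name,np.c_[u.ravel(),v.ravel()])
    return (((r*d.reshape(-1,1))-V[:3,3])@V[:3,:3]).reshape(480,640,3)
def proj(name,P):
    K,D,V=cal(name)
    return cv2.projectPoints(np.array(P,float).reshape(-1,1,3),cv2.Rodrigues(V[:3,:3])[0],V[:3,3],K,D)[0].reshape(-1,2)
E
python3 - <<'E'
from h import *
for n in('top','scene'):
    look(n,n+'0.png'); c=bot.get_calibration(n); print(n,c['fovy'],c['cx'],c['cy'],c['k1'],-c['view'][:3,:3].T@c['view'][:3,3])
print(bot.get_obs())
E
```

```text
pics
top 48.07220762871341 321.5432983893644 230.3859118538744 -0.13872563598384874 [2.57878627e-01 5.16840523e-04 1.40087126e+00]
scene 45.09438038820737 311.4236465154978 246.5026782094386 -0.0055223139768152294 [1.16604329 0.23333686 1.17233984]
{'t': 0.1, 'q': array([ 1.0109286 ,  0.47769997,  0.02235832,  1.55633991, -0.01151349,
        1.10931496, -0.08311945]), 'joint_vel': array([ 0.00023482, -0.00231021,  0.00156412, -0.00232665, -0.0013198 ,
       -0.00089486, -0.00071167]), 'joint_torque': array([ 4.57288435e-03, -5.97757065e+01,  1.61362141e+00, -2.81950897e+01,
        1.28423574e-02,  5.04759126e-03, -3.10243308e-05]), 'eef_pos': array([ 0.29444628, -0.60684147,  0.25244028]), 'tool_rot': array([-7.81599320e-04,  9.74598358e-01,  2.23958418e-01, -2.37751993e-04]), 'contact_force': array([-0.85462585,  0.2756973 ,  0.1205059 ]), 'torque': array([ 1.07198529e-02,  1.22424532e-02, -2.93042931e-05]), 'grasp_force': 0.0, 'gripper_width': 0.9970305057336881}
```

View pics/top0.png

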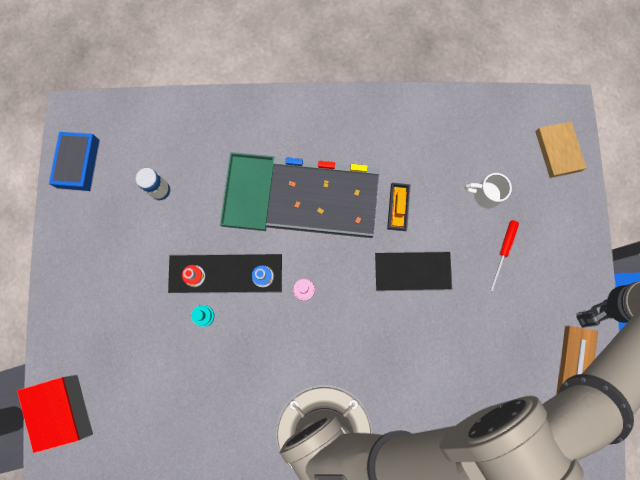

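View pics/scene0.png

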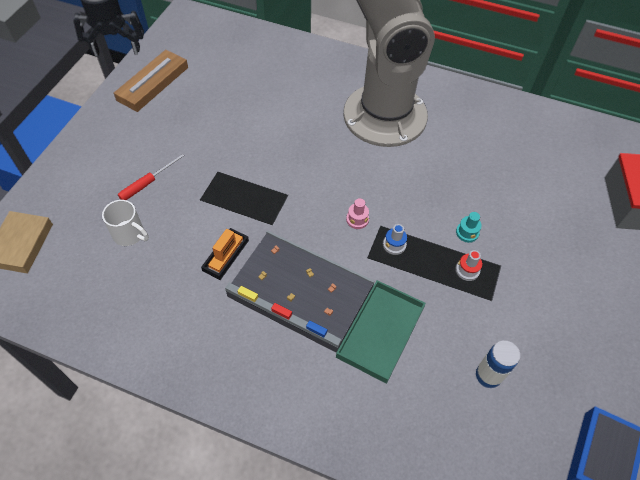

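The top view shows the red valve at (193,275) and the blue one at (262,275). There is no yellow valve. The look-alikes are turquoise at (203,316) and pink at (304,289). The tray is on the left at (248,192), with stops blue (294,161), red (327,165) and yellow (359,168). There are six chips, and the scraper sits in its cradle at (399,205). Next I measure all of these.

```bash
cat > meas.py <<'E'
from h import *
def hsv(im): return cv2.cvtColor(im,cv2.COLOR_RGB2HSV)
def masks(im):
    h,s,v=cv2.split(hsv(im)); ok=(s>120)&(v>90)
    return dict(red=ok&((h<6)|(h>174)),blue=ok&(h>100)&(h<125),yellow=ok&(h>25)&(h<34),green=(s>80)&(h>65)&(h<90)&(v<140),orange=ok&(h>=7)&(h<25))
def comps(m,a):
    n,l,st,c=cv2.connectedComponentsWithStats(m.astype(np.uint8))
    return [(l==i) for i in range(1,n) if st[i,4]>=a]
E
python3 - <<'E'
from meas import *
for n in('top','scene'):
    im,d=look(n); C=cloud(n,d); M=masks(im)
    print(n,'bench z',np.median(C[380:390,100:200,2]) if n=='top' else np.median(C[150:160,480:520,2]))
    for k,m in M.items():
        for c in comps(m,12):
            P=C[c]; P=P[(d[c]>0)]
            if len(P)==0: continue
            mu=np.median(P,0)
            if not(.3<mu[0]<.85 and abs(mu[1])<.5): continue
            vv,uu=np.nonzero(c); print(k,c.sum(),(uu.mean().round(1),vv.mean().round(1)),mu.round(4),'z',np.percentile(P[:,2],[5,95]).round(3),'mean',P.mean(0).round(4))
    # plate top points
    dark=(im.max(2)<90)&(abs(C[...,2]-.03)<.004)&(C[...,0]>.45)&(abs(C[...,1])<.3)
    dark=cv2.morphologyEx(dark.astype(np.uint8),cv2.MORPH_OPEN,np.ones((5,5)))
    big=max(comps(dark,100),key=lambda c:c.sum()); P=C[big]
    print('plate',cv2.minAreaRect(P[:,:2].astype(np.float32)),np.median(P[:,2]))
E
```

```text
top bench z -0.00021080593488913803
red 121 (np.float64(326.0), np.float64(164.5)) [ 0.6855 -0.0155  0.059 ] z [0.051 0.064] mean [ 0.6857 -0.0155  0.0584]
red 346 (np.float64(509.0), np.float64(237.7)) [ 0.4926 -0.4976  0.023 ] z [0.014 0.029] mean [ 0.4927 -0.4979  0.0221]
red 195 (np.float64(192.2), np.float64(274.8)) [0.3999 0.3286 0.0377] z [-0.     0.043] mean [0.4036 0.3318 0.0331]
red 36 (np.float64(187.9), np.float64(273.0)) [0.404  0.3334 0.0718] z [0.068 0.076] mean [0.404  0.3333 0.0722]
blue 117 (np.float64(293.9), np.float64(161.4)) [0.6947 0.0678 0.0597] z [0.048 0.064] mean [0.695  0.0682 0.0588]
blue 56 (np.float64(152.4), np.float64(183.9)) [0.6191 0.4164 0.1199] z [0.112 0.125] mean [0.6227 0.4201 0.1192]
blue 201 (np.float64(261.3), np.float64(274.9)) [0.3991 0.151  0.038 ] z [0.006 0.042] mean [0.4016 0.1528 0.0363]
blue 33 (np.float64(259.6), np.float64(273.4)) [0.4021 0.1523 0.0732] z [0.07  0.077] mean [0.4014 0.153  0.0732]
yellow 90 (np.float64(358.6), np.float64(166.9)) [ 0.6774 -0.0987  0.0595] z [0.055 0.065] mean [ 0.6778 -0.0999  0.0595]
green 3295 (np.
[... 358 characters left out ...]
loat64(398.8), np.float64(206.3)) [ 0.5722 -0.2023  0.0371] z [0.014 0.072] mean [ 0.5753 -0.2031  0.0433]
orange 25 (np.float64(356.4), np.float64(192.5)) [ 0.6147 -0.0937  0.0374] z [0.031 0.042] mean [ 0.615  -0.0943  0.0371]
orange 26 (np.float64(297.0), np.float64(204.5)) [0.5853 0.0611 0.0368] z [0.031 0.043] mean [0.5846 0.0613 0.0369]
orange 27 (np.float64(320.1), np.float64(210.6)) [0.5673 0.0015 0.0358] z [0.031 0.041] mean [0.5677 0.0013 0.0362]
orange 26 (np.float64(357.8), np.float64(219.9)) [ 0.5423 -0.0964  0.0373] z [0.031 0.043] mean [ 0.5419 -0.0961  0.0364]Traceback (most recent call last):
  File "<stdin>", line 15, in <module>
ValueError: max() iterable argument is empty
```

```bash
cat > fit.py <<'E'
from meas import *
from scipy.optimize import least_squares
def box(c,yaw,sx,sy,z0,z1):
    R=np.array([[np.cos(yaw),-np.sin(yaw)],[np.sin(yaw),np.cos(yaw)]])
    return np.array([[*(np.array(c)+R@[a*sx/2,b*sy/2]),z] for a in(-1,1) for b in(-1,1) for z in(z0,z1)])
def hullc(pts):
    m=cv2.moments(cv2.convexHull(np.float32(pts))); return np.array([m['m10'],m['m01']])/m['m00']
def rot(y): return np.array([[np.cos(y),-np.sin(y)],[np.sin(y),np.cos(y)]])
E
python3 - <<'E'
from fit import *
obs=[]
stop=dict(blue=(293.9,161.4,320,326),red=(326,164.5,282,310),yellow=(358.6,167,247,292))
for n in('top','scene'):
    im,d=look(n); M=masks(im)
    def near(k,u,v,a):
        cs=comps(M[k],a); return min(cs,key=lambda c:np.hypot(np.nonzero(c)[1].mean()-u,np.nonzero(c)[0].mean()-v))
    for k,o in stop.items():
        u,v=o[:2] if n=='top' else o[2:]
        c=near(k,u,v,20); obs.append((n,k,hullc(np.argwhere(c)[:,::-1]),c.sum()))
    c=max(comps(M['green'],500),key=lambda c:c.sum() if np.nonzero(c)[0].mean()>150 else 0)
    obs.append((n,'tray',hullc(np.argwhere(c)[:,::-1]),c.sum()))
off=dict(blue=(.082,.085),red=(.082,0),yellow=(.082,-.085))
def model(p,n,k):
    c=p[:2]; R=rot(p[2])
    if k=='tray': b=box(c+R@[0,.202],p[2],.2,.12,0,.026)
    else: b=box(c+R@off[k],p[2],.016,.044,.044,.060)
    q=proj(n,b); return hullc(q),cv2.contourArea(cv2.convexHull(np.float32(q)))
for sel in (('top',),('scene',),('top','scene')):
    O=[o for o in obs if o[0] in sel]
    r=least_squares(lambda p:np.concatenate([model(p,o[0],o[1])[0]-o[2] for o in O]),[.605,-.01,-.11])
    print(sel,r.x.round(4),r.fun.round(1))
for o in obs: print(o[0],o[1],o[2],o[3],model(r.x,o[0],o[1]))
E
```

```text
('top',) [ 0.6068 -0.0066 -0.1115] [-0.2 -0.3  0.  -0.3 -0.1  0.4  0.3  0.2]
('scene',) [ 0.6041 -0.0072 -0.1093] [-0.2 -0.3 -0.4  0.  -0.5  1.8 -0.1 -0.5]
('top', 'scene') [ 0.6047 -0.0065 -0.1116] [-0.2  0.5  0.   0.5 -0.1  1.2  0.3  0.9 -0.1  0.1 -0.3  0.4 -0.4  2.
 -0.   0. ]
top blue [293.96387521 161.42528736] 117 (array([293.74330205, 161.90549301]), 131.8548422907479)
top red [326.01435407 164.48484848] 121 (array([326.02024633, 164.98538853]), 130.35414062952623)
top yellow [358.57112527 166.95753715] 90 (array([358.44570014, 168.1471393 ]), 131.14215954602696)
top tray [247.24451554 191.0605322 ] 3293 (array([247.49476171, 191.99909874]), 3458.4855349902064)
scene blue [316.1752381  328.45619048] 186 (array([316.03747616, 328.58017188]), 216.6189856370911)
scene red [281.21246459 310.6279509 ] 191 (array([280.92752207, 310.98746575]), 209.82468078751117)
scene yellow [247.37799043 291.94736842] 117 (array([246.97313188, 293.96989545]), 203.30504545848817)
scene tray [380.17570037 330.85417513] 4935 (array([380.15996239, 330.85534664]), 5049.1751107056625)
```

Run:
```python
from fit import *
def model(p,n):
    m=np.zeros((480,640),np.uint8)
    for b in (box(p[:2],p[2],.104,.03,.006,.022),box(p[:2],p[2],.06,.022,.006,.069)):
        cv2.fillConvexPoly(m,cv2.convexHull(np.float32(proj(n,b))).round().astype(int),1)
    return m
O={}
for n,uv in(('top',(399,206)),('scene',(226,248))):
    im,d=look(n); m=comps(masks(im)['orange'],80); m=min(m,key=lambda c:abs(np.argwhere(c)[:,::-1].mean(0)-uv).sum()); C=cloud(n,d)
    P=C[m]; T=P[P[:,2]>.06]; print(n,m.sum(),T.mean(0).round(4),cv2.minAreaRect(np.float32(T[:,:2]))); O[n]=m
print('cradle',np.array([.6055,-.0067])+rot(-.11)@[0,-.202])
best=max(((sum((model((x,y,-.11),n)&O[n]).sum()/(model((x,y,-.11),n)|O[n]).sum() for n in O),x,y) for x in np.arange(.570,.596,.0015) for y in np.arange(-.216,-.198,.0015)))
print(best)
R=rot(-.11)
for x,y in((.641,.0755),(.640,-.0145),(.615,-.094),(.585,.0612),(.5675,.0014),(.542,-.0963)): print((R.T@([x-.6055,y+.0067])).round(3))
```

```text
top 495 [ 0.575  -0.2028  0.0871] ((0.42764538526535034, -0.11869815737009048), (0.039892345666885376, 0.41296544671058655), 60.44002151489258)
scene 721 [ 0.5905 -0.1966  0.0854] ((0.8689426779747009, -0.003804326057434082), (0.7584785223007202, 0.0522410124540329), 34.65623474121094)
cradle [ 0.58332478 -0.20747913]
(np.float64(1.6969933814480993), np.float64(0.5774999999999997), np.float64(-0.2055))
[0.026 0.086]
[ 0.035 -0.004]
[ 0.019 -0.086]
[-0.028  0.065]
[-0.039  0.004]
[-0.053 -0.096]
```

Call:
servo_tool(motion=[[[1,0.7,1,0,-1],[1,0.7,1,0,-1],[1,0.7,1,0,-1],[1,0.7,1,0,-1],[1,0.7,1,0,-0.68],[1,0.7,1,0,0],[1,0.7,1,0,0],[1,0.7,1,0,0],[1,0.7,1,0,0],[1,0.7,1,0,0],[1,0,0,0,0],[1,0,0,0,0],[1,0,0,0,0]]])

```text
t: 1.65
eef_pos: [0.574, -0.2087, 0.2532]
tool_rot: [0.0, 0.998, -0.056, -0.0]
contact_force: [0.2, -0.7, 0.2]
gripper_width: 1.001
grasp_force: 0.0
```

Call:
servo_tool(motion=[[[1,0.1,0.07,-0.9,0],[1,0,0,-0.9,0],[1,0,0,-0.9,0],[1,0,0,-0.9,0],[1,0,0,-0.75,0],[1,0,0,-0.3,0],[1,0,0,-0.2,0],[1,0,0,0,0],[0,0,0,0,0],[0,0,0,0,0],[0,0,0,0,0],[0,0,0,0,0],[0,0,0,0,0],[0,0,0,0,0]]], newtons=50)

```text
t: 3.05
eef_pos: [0.5791, -0.2046, 0.0599]
tool_rot: [0.0, 0.998, -0.055, 0.0]
contact_force: [-0.5, 0.8, 5.2]
gripper_width: 0.251
grasp_force: 50.0
```

Call:
servo_tool(motion=[[[0,0,0,0.3,0],[0,0,0,0.7,0],[0,0,0,0.75,0],[0,0,0,0.75,0],[0,0,0,0,0],[0,0,0,0,0]]])

```text
t: 3.65
eef_pos: [0.5788, -0.2045, 0.1601]
tool_rot: [0.0, 0.998, -0.055, 0.001]
contact_force: [-0.4, 0.9, -1.9]
gripper_width: 0.248
grasp_force: 49.1
```

Run:
```python
from h import *
im,d=look('scene'); print(bot.get_obs()['eef_pos'])
im2,_=look('top')
a=cv2.resize(im[180:330,160:320],(400,375),interpolation=2); b=cv2.resize(im2[150:270,340:468],(400,375),interpolation=2)
cv2.imwrite('pics/held.png',np.hstack([a,b])[:,:,::-1])
```

```text
[ 0.57809771 -0.20430058  0.15899005]
```

View pics/held.png

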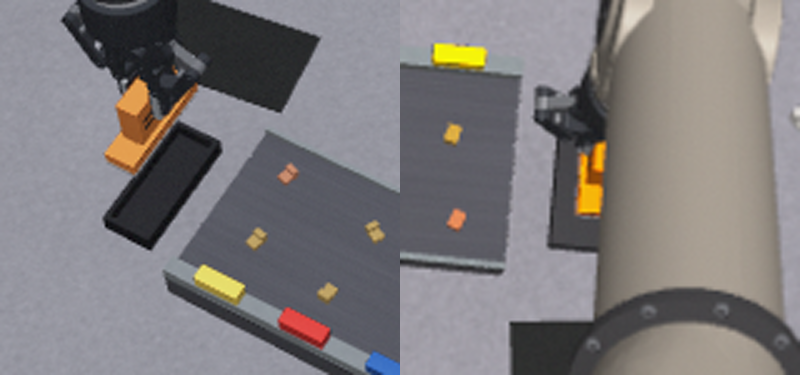

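Run:
```python
from fit import *
im,d=look('scene'); o=bot.get_obs()['eef_pos']
m=max([c for c in comps(masks(im)['orange'],60)],key=lambda c:c.sum()*(150<np.nonzero(c)[1].mean()<300))
pts=np.argwhere(m)[:,::-1]; print(m.sum(),'left',pts[pts[:,0].argmin()],'bottom',pts[pts[:,1].argmax()],'right',pts[pts[:,0].argmax()])
for dx in(-.008,-.004,0,.004,.008):
  c=o[:2]+rot(-.11)@[dx,0]
  q=proj('scene',box(c,-.11,.104,.03,o[2]-.054,o[2]-.038)); print(dx,q[q[:,0].argmin()].round(1),q[q[:,1].argmax()].round(1))
# cradle
dark=(im.max(2)<55); cs=[c for c in comps(dark,300) if 195<np.nonzero(c)[1].mean()<245 and 230<np.nonzero(c)[0].mean()<270]
for c in cs:
  p=np.argwhere(c)[:,::-1]; print(c.sum(),hullc(p),p.min(0),p.max(0))
for x,y in((.5833,-.2075),(.579,-.2055)):
  q=proj('scene',box((x,y),-.11,.124,.05,0,.02)); print(x,y,hullc(q),q.min(0),q.max(0))
```

```text
549 left [203 240] bottom [212 248] right [238 214]
-0.008 [203.8 238.4] [216.4 247.9]
-0.004 [202.7 239.7] [215.4 249.3]
0 [201.7 241.1] [214.3 250.7]
0.004 [200.6 242.5] [213.3 252.1]
0.008 [199.6 243.9] [212.3 253.5]
1102 [224.56395084 254.00879988] [202 229] [247 279]
0.5833 -0.2075 [223.6942785  254.41076379] [199.64194027 228.08026653] [247.36078136 280.84541482]
0.579 -0.2055 [225.27976103 253.24007297] [201.29558048 226.96638485] [248.87959469 279.61748327]
```

The scraper is held at crop (150,130), and the empty cradle pocket is at crop (165,185). Now the first wipe, along the rail side.

Call:
servo_tool(motion=[[[0,0.29,0.55,0,0],[0,0.29,0.55,0,0],[0,0.29,0.55,0,0],[0,0,0,-0.7,0],[0,0,0,-0.6,0],[0,0,0,-0.3,0],[0,0,0,-0.2,0],[0,0,0,0,0],[0,0,0,0,0]]])

```text
t: 4.7
eef_pos: [0.6099, -0.1383, 0.0886]
tool_rot: [-0.0, 0.998, -0.055, -0.004]
contact_force: [-17.0, 2.7, 25.9]
gripper_width: 0.252
grasp_force: 56.7
```

Call:
servo_tool(motion=[[[0,-0.1,0,0.4,0],[0,-0.2,0,0,0],[0,0,0,0,0],[0,0,0,0,0]]])

```text
t: 5.1
eef_pos: [0.601, -0.1386, 0.1027]
tool_rot: [-0.0, 0.998, -0.055, -0.0]
contact_force: [0.0, 0.4, -0.6]
gripper_width: 0.252
grasp_force: 52.9
```

Run:
```python
from h import *
print(bot.get_obs()['eef_pos'])
im,d=look('scene')
cv2.imwrite('pics/p1.png',cv2.resize(im[190:350,180:380],(800,640),interpolation=2)[:600,:,::-1])
```

```text
[ 0.60101793 -0.13857245  0.10265501]
```

View pics/p1.png

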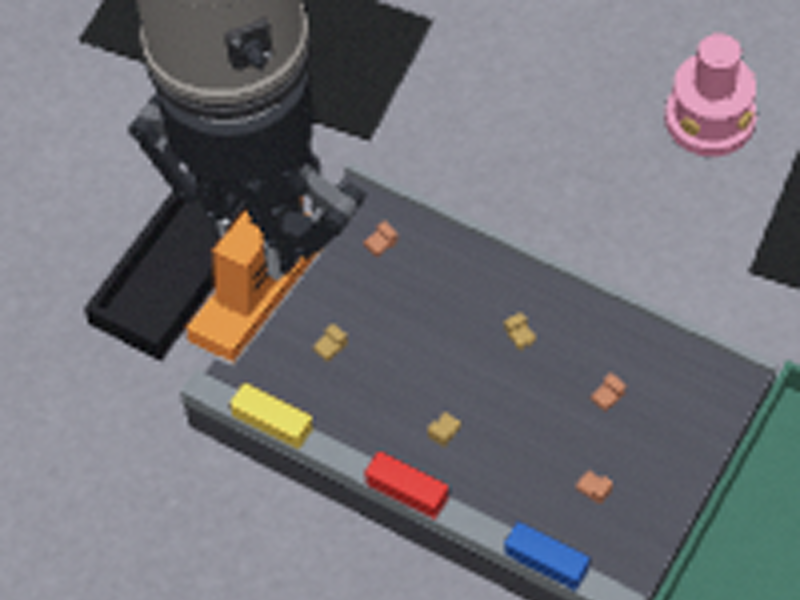

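The scraper hangs level at crop (240,300), and no chip has moved. I'll measure its offset in the grip again.

```bash
cat > so.py <<'E'
from fit import *
# scraper +x foot end: fit (dx,dz) so projected foot end face corners match the mask's left-most and bottom-most points
im,d=look('scene'); o=bot.get_obs()['eef_pos']
M=masks(im)['orange']; u,v=proj('scene',[[o[0],o[1],o[2]-.03]])[0]
m=max(comps(M,100),key=lambda c:c.sum()-20*abs(np.argwhere(c)[:,::-1].mean(0)-(u,v)).sum())
best=[]
yy,xx=np.mgrid[:480,:640]
vis=proj('scene',[[o[0]+.02,o[1],o[2]-.03]])[0]
for dx in np.arange(-.012,.0121,.002):
  for dy in(-.004,-.002,0,.002,.004):
   for h in(.050,.054,.058):
    c=o[:2]+rot(-.11)@[dx,dy]; s=np.zeros((480,640),np.uint8)
    for b in(box(c,-.11,.104,.03,o[2]-h,o[2]-h+.016),box(c,-.11,.06,.022,o[2]-h,o[2]-h+.063)):
      cv2.fillConvexPoly(s,(cv2.convexHull(np.float32(proj('scene',b)))*16).round().astype(int),1,shift=4)
    roi=(xx<vis[0])|(yy>vis[1]); a=(s>0)&roi; b_=m&roi
    best.append(((a&b_).sum()/(a|b_).sum(),round(dx,3),dy,h))
print(o,m.sum(),sorted(best)[-6:])
E
python3 so.py
```

```text
[ 0.60135701 -0.13843954  0.10263656] 497 [(np.float64(0.8533333333333334), np.float64(-0.002), -0.002, 0.05), (np.float64(0.8533333333333334), np.float64(0.0), 0, 0.05), (np.float64(0.8577777777777778), np.float64(-0.002), -0.002, 0.054), (np.float64(0.8666666666666667), np.float64(-0.004), -0.002, 0.054), (np.float64(0.868663594470046), np.float64(-0.006), -0.004, 0.058), (np.float64(0.8755760368663594), np.float64(-0.002), 0, 0.05)]
```

Call:
servo_tool(motion=[[[0,0.12,0.02,0,0],[0,0,0,-0.25,0],[0,0,0,-0.15,0],[0,0,0,-0.08,0],[0,0,0,0,0],[0,0,0,0,0]]])

```text
t: 5.8
eef_pos: [0.6075, -0.1375, 0.0881]
tool_rot: [-0.0, 0.998, -0.055, 0.001]
contact_force: [-11.1, 2.5, 34.8]
gripper_width: 0.249
grasp_force: 58.3
```

Call:
servo_tool(motion=[[[0,0,0,0.3,0],[0,-0.5,0,0,0],[0,0,0,0,0],[0,0,0,-0.2,0],[0,0,0,-0.1,0],[0,0,0,0,0],[0,0,0,0,0]]])

```text
t: 6.5
eef_pos: [0.59, -0.1381, 0.0851]
tool_rot: [0.0, 0.998, -0.055, 0.003]
contact_force: [4.0, -1.4, 7.5]
gripper_width: 0.247
grasp_force: 55.2
```

Run:
```python
from h import *
print(bot.get_obs()['eef_pos'],bot.get_obs()['contact_force'],bot.get_obs()['torque'])
im,d=look('scene')
cv2.imwrite('pics/p2.png',cv2.resize(im[200:310,190:330],(800,629),interpolation=2)[:600,:,::-1])
```

```text
[ 0.58996897 -0.13806221  0.0850976 ] [ 4.03174333 -1.44820499  7.4809182 ] [-0.1779952  -0.38789965  0.04136681]
```

View pics/p2.png

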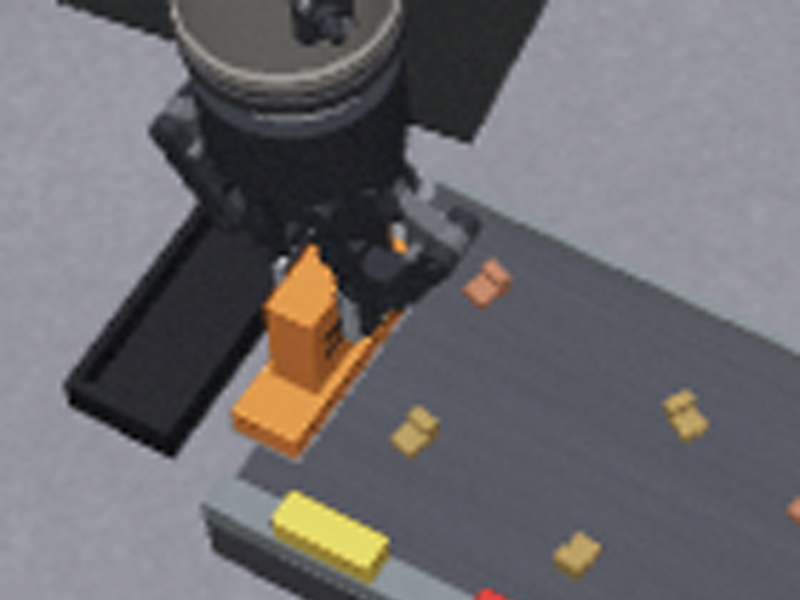

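The scraper now stands on the plate at crop (320,370) with a gap to the rail. I'll creep toward the rail to find contact.

Call:
servo_tool(motion=[[[0,0.1,0,0.02,0],[0,0.1,0,0,0],[0,0.05,0,0,0],[0,0,0,0,0]]])

```text
t: 6.95
eef_pos: [0.5959, -0.1375, 0.0841]
tool_rot: [-0.0, 0.998, -0.055, -0.001]
contact_force: [-3.3, 0.6, 5.8]
gripper_width: 0.254
grasp_force: 54.8
```

Call:
servo_tool(motion=[[[0,0.07,0,0,0],[0,0,0,0,0],[0,0,0,0,0]]])

```text
t: 7.25
eef_pos: [0.5985, -0.1374, 0.0841]
tool_rot: [-0.0, 0.998, -0.055, -0.001]
contact_force: [-3.8, 0.3, 5.8]
gripper_width: 0.25
grasp_force: 54.9
```

Call:
servo_tool(motion=[[[0,0.07,0,0,0],[0,0,0,0,0],[0,0,0,0,0]]])

```text
t: 7.55
eef_pos: [0.6013, -0.1374, 0.0841]
tool_rot: [-0.0, 0.998, -0.055, -0.001]
contact_force: [-3.5, 0.4, 5.5]
gripper_width: 0.246
grasp_force: 54.9
```

Call:
servo_tool(motion=[[[0,0.07,0,0,0],[0,0,0,0,0],[0,0,0,0,0]]])

```text
t: 7.85
eef_pos: [0.6041, -0.1374, 0.0841]
tool_rot: [-0.0, 0.998, -0.055, -0.001]
contact_force: [-3.1, -0.3, 6.1]
gripper_width: 0.251
grasp_force: 54.9
```

Call:
servo_tool(motion=[[[0,0.05,0,0,0],[0,0,0,0,0],[0,0,0,0,0]]])

```text
t: 8.15
eef_pos: [0.606, -0.1374, 0.0841]
tool_rot: [-0.0, 0.998, -0.055, -0.002]
contact_force: [-3.4, -0.0, 4.5]
gripper_width: 0.252
grasp_force: 54.9
```

Call:
servo_tool(motion=[[[0,0.039,0.348,0,0],[0,0.039,0.348,0,0],[0,0.039,0.348,0,0],[0,0.039,0.348,0,0],[0,0.039,0.348,0,0],[0,0.039,0.348,0,0],[0,0.039,0.348,0,0],[0,0.039,0.348,0,0],[0,0.039,0.348,0,0],[0,0.039,0.348,0,0],[0,-0.06,0.217,0,0],[0,-0.06,0.217,0,0],[0,-0.06,0.217,0,0],[0,0,0,0,0]]])

```text
t: 9.55
eef_pos: [0.6145, 0.0292, 0.0849]
tool_rot: [-0.0, 0.999, -0.054, -0.0]
contact_force: [0.2, 0.1, -1.6]
gripper_width: 0.247
grasp_force: 53.9
```

Run:
```python
from h import *
im,d=look('scene')
cv2.imwrite('pics/p3.png',cv2.resize(im[190:390,190:430],(720,600),interpolation=2)[:,:,::-1])
```

```text
(no output)
```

View pics/p3.png

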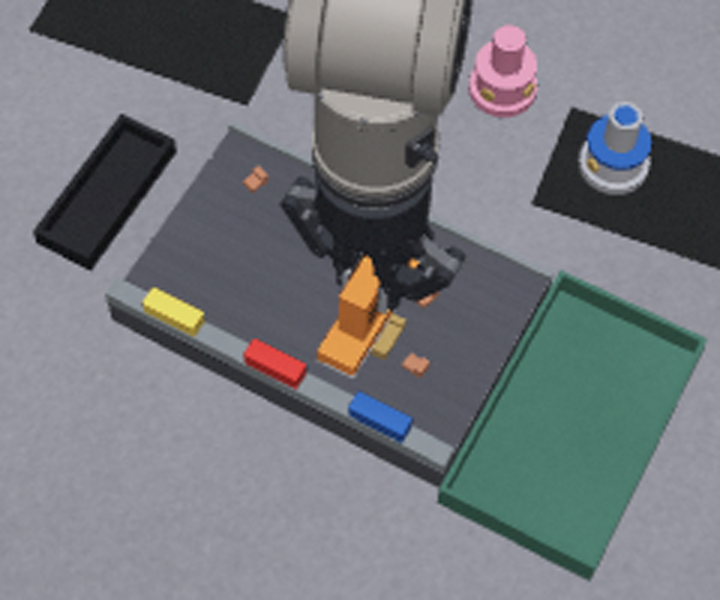

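The brass chips are riding ahead of the face at crop (388,335), and the next copper one is ahead at (416,364). The pass continues into the tray.

Call:
servo_tool(motion=[[[0,0,0,-0.035,0],[0,0.035,0.319,0,0],[0,0.035,0.319,0,0],[0,0.035,0.319,0,0],[0,0.035,0.319,0,0],[0,0.035,0.319,0,0],[0,0.035,0.319,0,0],[0,0.035,0.319,0,0],[0,0.035,0.319,0,0],[0,0.035,0.319,0,0],[0,0.02,0.15,0.02,0],[0,0,0,0,0],[0,0,0,0,0]]])

```text
t: 10.9
eef_pos: [0.6281, 0.1485, 0.0838]
tool_rot: [0.0, 0.998, -0.055, -0.0]
contact_force: [0.5, 0.0, -1.8]
gripper_width: 0.25
grasp_force: 53.9
```

Call:
servo_tool(motion=[[[0,0,0,0.6,0],[0,0,0,0.6,0],[0,-0.14,-0.8,0,0],[0,-0.14,-0.8,0,0],[0,-0.14,-0.8,0,0],[0,-0.14,-0.8,0,0],[0,-0.14,-0.8,0,0],[0,-0.14,-0.8,0,0],[0,-0.14,-0.8,0,0],[0,-0.14,-0.8,0,0],[0,-0.27,-0.6,0,0],[0,-0.27,-0.3,0,0],[0,0,0,0,0],[0,0,0,0,0],[0,0,0,0,0]]])

```text
t: 12.4
eef_pos: [0.5628, -0.1416, 0.1324]
tool_rot: [-0.001, 0.999, -0.054, 0.0]
contact_force: [0.3, 0.1, -0.9]
gripper_width: 0.25
grasp_force: 54.0
```

```bash
cat > chips.py <<'E'
from fit import *
for n in('top','scene'):
    im,d=look(n); h,s,v=cv2.split(hsv(im)); C=cloud(n,d)
    for c in comps((s>90)&(v>90)&(h>=5)&(h<27),6):
        uv=np.argwhere(c)[:,::-1].mean(0)
        p=onplane(n,[uv],.034)[0]; q=rot(-.11).T@(p[:2]-[.6055,-.0067])
        if abs(q[0])<.11 and -.15<q[1]<.27: print(n,c.sum(),uv.round(),q.round(3),'zdepth',np.median(C[c][:,2]).round(3))
E
python3 chips.py; python3 -c "
from h import *;print(bot.get_obs()['eef_pos'])"; python3 so.py
```

```text
top 32 [357. 170.] [ 0.08  -0.084] zdepth 0.054
top 26 [255. 185.] [0.014 0.18 ] zdepth 0.01
top 38 [265. 187.] [0.011 0.153] zdepth 0.014
top 30 [261. 201.] [-0.027  0.16 ] zdepth 0.012
top 58 [372. 218.] [-0.044 -0.132] zdepth 0.097
top 30 [318. 213.] [-0.045  0.009] zdepth 0.036
top 28 [358. 220.] [-0.053 -0.096] zdepth 0.036
scene 39 [275. 250.] [-0.055 -0.095] zdepth 0.035
scene 38 [313. 271.] [-0.047  0.009] zdepth 0.036
scene 62 [248. 296.] [ 0.078 -0.086] zdepth 0.054
scene 36 [369. 314.] [-0.011  0.166] zdepth 0.012
scene 55 [358. 326.] [0.026 0.159] zdepth 0.014
scene 36 [370. 334.] [0.031 0.187] zdepth 0.01
[ 0.5627985  -0.14187776  0.13232791]
[ 0.56270959 -0.14215292  0.13232414] 502 [(np.float64(0.8571428571428571), np.float64(-0.006), -0.002, 0.058), (np.float64(0.871264367816092), np.float64(-0.004), 0, 0.05), (np.float64(0.8735632183908046), np.float64(-0.008), -0.004, 0.058), (np.float64(0.8738095238095238), np.float64(-0.01), -0.004, 0.058), (np.float64(0.8747044917257684), np.float64(-0.008), -0.002, 0.058), (np.float64(0.8761467889908257), np.float64(-0.006), -0.002, 0.054)]
```

Call:
servo_tool(motion=[[[0,0.16,0.12,-0.4,0],[0,0,0,-0.5,0],[0,0,0,-0.2,0],[0,0,0,-0.13,0],[0,0,0,0,0],[0,0,0,0,0]]])

```text
t: 13.15
eef_pos: [0.5687, -0.1387, 0.083]
tool_rot: [0.0, 0.998, -0.055, -0.0]
contact_force: [-0.1, -0.1, -1.5]
gripper_width: 0.253
grasp_force: 54.2
```

Call:
servo_tool(motion=[[[0,0,0,-0.03,0],[0,0,0,-0.02,0],[0,0,0,0,0],[0,0,0,0,0]]])

```text
t: 13.55
eef_pos: [0.569, -0.139, 0.0822]
tool_rot: [0.0, 0.998, -0.055, 0.0]
contact_force: [-1.5, -0.0, 7.9]
gripper_width: 0.251
grasp_force: 55.6
```

Call:
servo_tool(motion=[[[0,0.044,0.38,0,0],[0,0.044,0.38,0,0],[0,0.044,0.38,0,0],[0,0.044,0.38,0,0],[0,0.044,0.38,0,0],[0,0.044,0.38,0,0],[0,0.044,0.38,0,0],[0,0.044,0.38,0,0],[0,0.044,0.38,0,0],[0,0.044,0.38,0,0],[0,0.044,0.38,0,0],[0,0.044,0.38,0,0],[0,0.044,0.38,0,0],[0,0.044,0.38,0,0],[0,0.044,0.38,0,0],[0,0.044,0.38,0,0],[0,0.044,0.38,0,0],[0,0.044,0.38,0,0],[0,0.044,0.38,0.03,0],[0,0,0,0,0]]])

```text
t: 15.55
eef_pos: [0.602, 0.1533, 0.0826]
tool_rot: [-0.001, 0.999, -0.053, 0.0]
contact_force: [-0.2, 0.3, -2.2]
gripper_width: 0.25
grasp_force: 54.1
```

Call:
servo_tool(motion=[[[0,0,0,0.7,0],[0,0,0,0.8,0],[0,-0.12,-0.95,0,0],[0,-0.12,-0.95,0,0],[0,-0.12,-0.95,0,0],[0,-0.12,-0.95,0,0],[0,-0.12,-0.95,0,0],[0,-0.12,-0.95,0,0],[0,-0.12,-0.95,0,0],[0,0,-0.95,0,0],[0,0,-0.8,0,0],[0,0,0,0,0],[0,0,0,0,0],[0,0,0,0,0]]])

```text
t: 16.95
eef_pos: [0.5682, -0.1848, 0.142]
tool_rot: [-0.0, 0.999, -0.054, -0.0]
contact_force: [-0.2, 0.2, -1.3]
gripper_width: 0.249
grasp_force: 54.2
```

```bash
python3 chips.py; python3 so.py
python3 - <<'E'
from h import *
im,d=look('scene'); im2,_=look('top')
a=cv2.resize(im[190:390,190:430],(480,400),interpolation=2);b=cv2.resize(im2[140:265,215:315],(320,400),interpolation=2)
cv2.imwrite('pics/p4.png',np.hstack([a,b])[:,:,::-1])
E
```

```text
top 31 [357. 170.] [ 0.081 -0.083] zdepth 0.053
top 26 [255. 185.] [0.014 0.18 ] zdepth 0.01
top 38 [265. 187.] [0.011 0.153] zdepth 0.014
top 30 [261. 201.] [-0.027  0.16 ] zdepth 0.011
top 38 [263. 210.] [-0.051  0.152] zdepth 0.015
scene 62 [248. 296.] [ 0.078 -0.086] zdepth 0.054
scene 57 [370. 304.] [-0.034  0.159] zdepth 0.013
scene 36 [369. 314.] [-0.011  0.166] zdepth 0.012
scene 56 [358. 326.] [0.026 0.159] zdepth 0.014
scene 35 [369. 334.] [0.031 0.187] zdepth 0.01
[ 0.56852452 -0.18450725  0.14223761] 506 [(np.float64(0.8584474885844748), np.float64(-0.01), -0.004, 0.058), (np.float64(0.8587196467991169), np.float64(-0.004), 0, 0.05), (np.float64(0.8672566371681416), np.float64(-0.006), -0.002, 0.054), (np.float64(0.8704545454545455), np.float64(-0.006), 0, 0.054), (np.float64(0.8705357142857143), np.float64(-0.008), -0.004, 0.058), (np.float64(0.8764302059496567), np.float64(-0.008), -0.002, 0.058)]
```

View pics/p4.png

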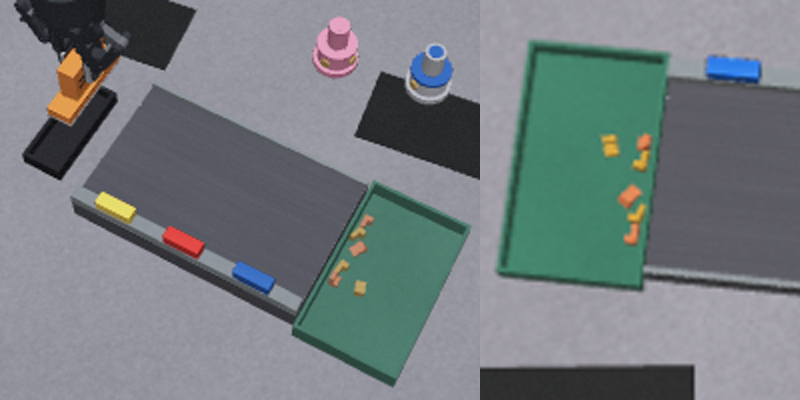

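All six chips lie in the tray, between crop (600,130) and (650,245), and the plate is clear. I'll reseat the scraper now.

Call:
servo_tool(motion=[[[0,0.36,-0.52,0,0],[0,0,0,0,0],[0,0,0,-0.6,0],[0,0,0,-0.6,0],[0,0,0,-0.3,0],[0,0,0,-0.2,0],[0,0,0,0,0],[0,0,0,0,0]]])

```text
t: 18.0
eef_pos: [0.5833, -0.2069, 0.075]
tool_rot: [0.0, 0.998, -0.055, 0.001]
contact_force: [-0.3, 0.3, -1.6]
gripper_width: 0.253
grasp_force: 54.2
```

```bash
python3 so.py
python3 - <<'E'
from h import *
im,d=look('scene')
cv2.imwrite('pics/p5.png',cv2.resize(im[200:290,180:280],(660,594),interpolation=2)[:,:,::-1])
E
```

```text
[ 0.58348188 -0.20697171  0.07530444] 461 [(np.float64(0.8610421836228288), np.float64(-0.006), 0, 0.054), (np.float64(0.8625), np.float64(-0.008), -0.002, 0.058), (np.float64(0.8648648648648649), np.float64(-0.006), -0.002, 0.054), (np.float64(0.8648648648648649), np.float64(-0.004), 0, 0.05), (np.float64(0.8661800486618005), np.float64(-0.006), -0.004, 0.058), (np.float64(0.8688118811881188), np.float64(-0.006), -0.002, 0.058)]
```

View pics/p5.png

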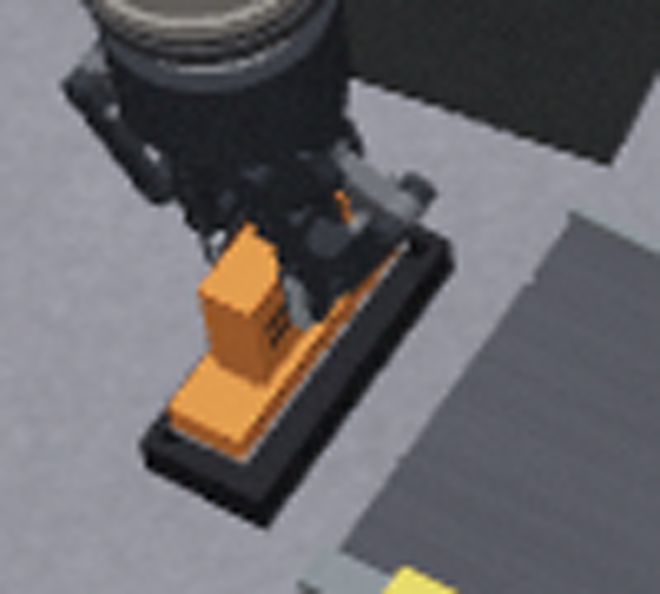

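The scraper hovers just above the pocket at crop (240,350), slightly toward −y. I'll nudge it and lower it.

Call:
servo_tool(motion=[[[0,0.05,0.07,0,0],[0,0,0,0,0],[0,0,0,-0.1,0],[0,0,0,-0.1,0],[0,0,0,0,0]]])

```text
t: 18.6
eef_pos: [0.5841, -0.2039, 0.0654]
tool_rot: [-0.0, 0.998, -0.055, -0.001]
contact_force: [-0.2, 0.2, -0.6]
gripper_width: 0.25
grasp_force: 54.2
```

Call:
servo_tool(motion=[[[0,0,0,-0.1,0],[0,0,0,-0.06,0],[0,0,0,-0.04,0],[0,0,0,0,0],[0,0,0,0,0]]])

```text
t: 19.1
eef_pos: [0.5847, -0.204, 0.0585]
tool_rot: [0.0, 0.998, -0.055, -0.0]
contact_force: [-0.2, 0.1, 1.8]
gripper_width: 0.252
grasp_force: 54.7
```

Call:
servo_tool(motion=[[[0.6,0,0,0,0],[0.6,0,0,0,0],[0.6,0,0,0,0],[0.6,0,0,0.5,0],[0.6,0,0,1,0],[0.6,0,0,1,0],[0.6,0,0,1,0],[0.6,-0.5,0.5,0.2,0],[0.6,-1,1,0,0],[0.6,-1,1,0,0],[0.6,0,1,0,0],[0.6,0,1,0,0],[0.6,0,0,0,0],[0.6,0,0,0,0]]])

```text
t: 20.5
eef_pos: [0.4941, -0.0325, 0.2065]
tool_rot: [0.0, 0.999, -0.054, 0.0]
contact_force: [0.1, -0.2, 0.1]
gripper_width: 0.599
grasp_force: 0.0
```

Run:
```python
from meas import *
im,d=look('scene'); im2,d2=look('top'); C2=cloud('top',d2); C=cloud('scene',d)
for n,i,c in(('top',im2,C2),('scene',im,C)):
    M=masks(i)
    o=max(comps(M['orange'],80),key=lambda m:m.sum()); print(n,'orange',o.sum(),'z pct',np.percentile(c[o][:,2],[5,50,90,97]).round(4))
    for k in('red','blue'):
        for m in comps(M[k],15):
            P=np.median(c[m],0)
            if .25<P[0]<.75 and -.05<P[1]<.45: print(n,k,m.sum(),np.argwhere(m)[:,::-1].mean(0).round(1),P.round(4))
a=cv2.resize(im[190:310,180:340],(800,600),interpolation=2); cv2.imwrite('pics/p6.png',a[:,:,::-1])
```

```text
top orange 2157 z pct [0.0244 0.0297 0.0336 0.0356]
top red 86 [326.1 163.5] [ 0.6882 -0.0155  0.06  ]
top red 195 [192.2 274.8] [0.3999 0.3283 0.0369]
top red 36 [187.9 273. ] [0.4039 0.3331 0.0724]
top blue 117 [293.9 161.4] [0.6951 0.0679 0.0594]
top blue 55 [152.3 184.1] [0.6185 0.4158 0.1195]
top blue 198 [257.4 291.3] [0.3583 0.1605 0.0378]
top blue 32 [255.5 290.5] [0.3593 0.1631 0.0721]
scene orange 697 z pct [0.0172 0.038  0.07   0.0722]
scene red 39 [474.6 254.5] [0.4023 0.3334 0.0713]
scene red 208 [469.7 264.6] [0.4116 0.331  0.0368]
scene red 191 [281.2 310.6] [ 0.6885 -0.0139  0.0586]
scene blue 34 [407.7 215.5] [0.3583 0.164  0.0721]
scene blue 177 [404.7 226.5] [0.3673 0.1658 0.0373]
scene blue 186 [316.2 328.4] [0.6985 0.0697 0.0586]
scene blue 140 [500.8 364.7] [0.6596 0.4371 0.1173]
scene blue 21 [490.8 385.4] [0.6627 0.4435 0.0153]
```

View pics/p6.png

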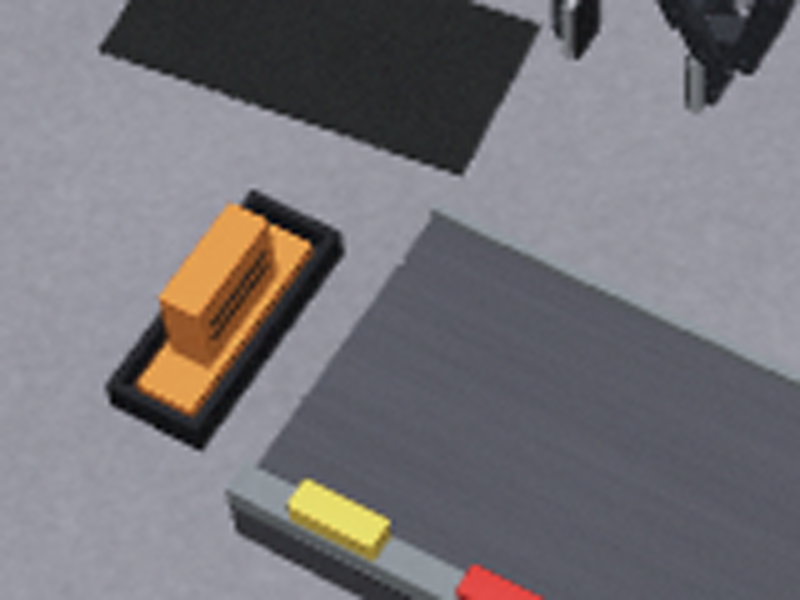

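The scraper sits fully in its cradle at crop (220,310). The blue valve has been knocked to about (0.359, 0.163) m. The candidates in the scene view are red collar (470,262), blue collar (405,224), turquoise (469,227) and pink (358,213). Only the red and blue ones carry the named colours, so I'll confirm with a crop.

Run:
```python
from h import *
im,d=look('scene')
cv2.imwrite('pics/p7.png',cv2.resize(im[185:305,340:500],(800,600),interpolation=2)[:,:,::-1])
```

```text
(no output)
```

View pics/p7.png

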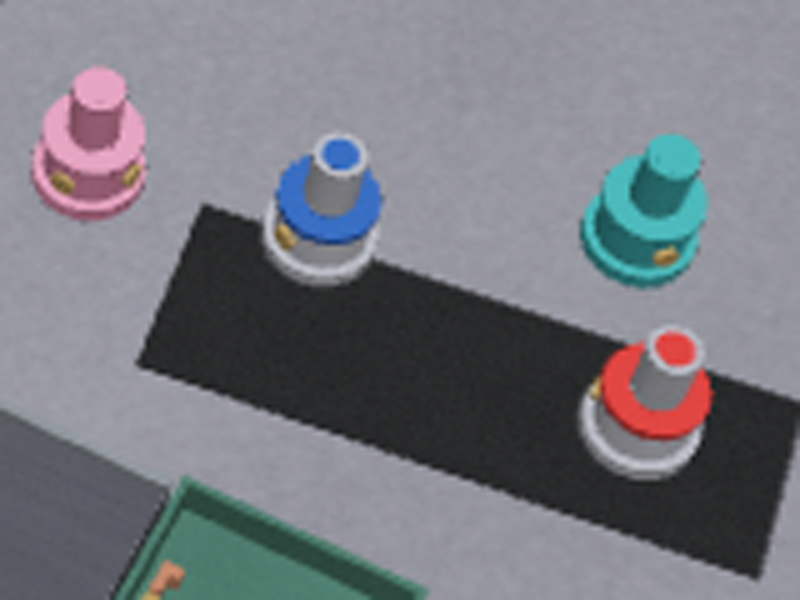

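Call:
servo_tool(motion=[[[0.7,-0.25,1,0,0],[0.7,-0.25,1,0,0],[0.7,-0.25,1,0,0],[0.7,-0.25,1,0,0],[0.7,-0.25,1,0,0],[0.7,-0.25,1,0,0],[0.7,-0.25,1,0,0],[0.7,-0.25,1,0,0],[0.7,-0.25,1,0,0],[0.7,0,0.14,0,0],[0.7,0,0,0,0],[0.7,0,0,0,0],[0.7,0,0,0,0]]])

```text
t: 21.95
eef_pos: [0.405, 0.3302, 0.2061]
tool_rot: [0.001, 0.998, -0.057, 0.0]
contact_force: [-0.1, 0.1, 0.6]
gripper_width: 0.7
grasp_force: 0.0
```

Red collar with steel neck at crop (655,395) and blue at (330,200) are the real ones. The one-coloured pink and turquoise are not. I'll grasp the red one.

Call:
servo_tool(motion=[[[0.7,-0.02,0.07,-0.8,0],[0.7,0,0,-0.9,0],[0.7,0,0,-0.9,0],[0.7,0,0,-0.6,0],[0.7,0,0,-0.38,0],[0.7,0,0,0,0],[0.7,0,0,0,0],[0,0,0,0,0],[0,0,0,0,0],[0,0,0,0,0],[0,0,0,0,0],[0,0,0,0,0]]], newtons=60)

```text
t: 23.15
eef_pos: [0.4039, 0.3352, 0.0642]
tool_rot: [-0.0, 0.998, -0.055, 0.001]
contact_force: [-0.1, -2.4, 6.3]
gripper_width: 0.28
grasp_force: 58.5
```

Call:
servo_tool(motion=[[[0,0,0,0.3,0],[0,0,0,0.7,0],[0,0,0,1,0],[0,0,0,0,0],[0,0,0,0,0]]])

```text
t: 23.65
eef_pos: [0.4034, 0.3353, 0.1441]
tool_rot: [-0.001, 0.998, -0.055, 0.001]
contact_force: [-0.6, 0.2, -3.9]
gripper_width: 0.285
grasp_force: 59.8
```

Call:
servo_tool(motion=[[[0,0.6,-0.86,0,0],[0,0.6,-0.86,0,0],[0,0.6,-0.86,0,0],[0,0.6,-0.86,0,0],[0,0.6,-0.86,0,0],[0,0.6,-0.86,0,0],[0,0.6,-0.86,0,0],[0,0.6,-0.86,0,0],[0,0.6,-0.86,0,0],[0,0.6,-0.86,0,0],[0,0,0,-0.5,0],[0,0,0,-0.4,0],[0,0,0,0,0],[0,0,0,0,0]]])

```text
t: 25.05
eef_pos: [0.6418, -0.0073, 0.1059]
tool_rot: [-0.0, 0.999, -0.054, -0.002]
contact_force: [0.3, -0.0, -3.5]
gripper_width: 0.286
grasp_force: 59.7
```

Run:
```python
from h import *
im,d=look('scene'); o=bot.get_obs(); print(o['eef_pos'],o['grasp_force'],o['gripper_width'])
cv2.imwrite('pics/p8.png',cv2.resize(im[230:350,220:380],(800,600),interpolation=2)[:,:,::-1])
```

```text
[ 0.64271079 -0.00737173  0.10689518] 59.70434010028839 0.29120098540360134
```

View pics/p8.png

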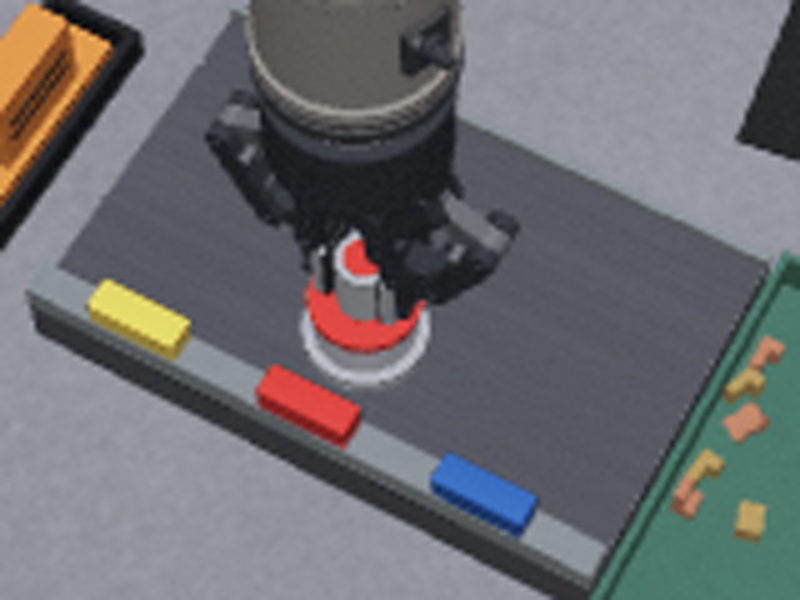

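The red valve hangs upright at crop (365,310), facing the red stop at (310,405). I'll lower it.

Call:
servo_tool(motion=[[[0,0.06,-0.09,0,0],[0,0,0,-0.15,0],[0,0,0,-0.1,0],[0,0,0,-0.06,0],[0,0,0,0,0],[0,0,0,0,0]]])

```text
t: 25.7
eef_pos: [0.6456, -0.0124, 0.0946]
tool_rot: [-0.0, 0.998, -0.055, -0.0]
contact_force: [-0.7, 0.5, -4.1]
gripper_width: 0.286
grasp_force: 59.7
```

Call:
servo_tool(motion=[[[0,0,0,-0.03,0],[0,0,0,0,0],[0,0,0,0,0]]])

```text
t: 26.0
eef_pos: [0.6459, -0.0125, 0.0943]
tool_rot: [-0.0, 0.998, -0.055, 0.0]
contact_force: [-3.2, -0.2, 5.3]
gripper_width: 0.289
grasp_force: 60.6
```

Call:
servo_tool(motion=[[[0.3,0,0,0,0],[0.4,0,0,0,0],[0.6,0,0,0,0],[0.6,0,0,0,0],[0.6,0,0,0.3,0],[0.6,0,0,0.8,0],[0.6,0,0,1,0],[0.6,-0.3,0,0.6,0],[0.6,-1,0.6,0,0],[0.6,-1,0.8,0,0],[0.6,-1,0.8,0,0],[0.6,-1,0.8,0,0],[0.6,-1,0.8,0,0],[0.6,-0.7,0.5,0,0],[0.6,0,0,0,0],[0.6,0,0,0,0]]])

```text
t: 27.6
eef_pos: [0.4096, 0.1569, 0.2024]
tool_rot: [-0.0, 0.999, -0.054, 0.001]
contact_force: [-0.1, 0.3, 0.3]
gripper_width: 0.603
grasp_force: 0.0
```

```bash
cat > v.py <<'E'
from fit import *
for n in('top','scene'):
    i,d=look(n); c=cloud(n,d); M=masks(i)
    for k in('red','blue'):
        for m in comps(M[k],10):
            P=np.median(c[m],0)
            if .25<P[0]<.75 and -.1<P[1]<.45 and P[2]>.06: 
                uv=np.argwhere(m)[:,::-1].mean(0); z=.102 if P[2]>.085 else .072
                w=onplane(n,[uv],z)[0]; print(n,k,m.sum(),P.round(4),w.round(4),'plate',(rot(-.11).T@(w[:2]-[.6055,-.0067])).round(4))
E
python3 v.py
```

```text
top red 304 [ 0.6588 -0.0146  0.0647] [ 0.6572 -0.0141  0.072 ] plate [ 0.0522 -0.0016]
top red 37 [ 0.6466 -0.0145  0.1026] [ 0.6466 -0.0135  0.102 ] plate [ 0.0416 -0.0022]
top blue 54 [0.6178 0.4173 0.1193] [0.6272 0.4262 0.102 ] plate [-0.0259  0.4326]
scene red 45 [ 0.6445 -0.0135  0.1027] [ 0.644  -0.0131  0.102 ] plate [ 0.039  -0.0021]
scene red 230 [ 0.6531 -0.0061  0.0679] [ 0.6528 -0.0089  0.072 ] plate [0.0473 0.003 ]
scene blue 34 [0.357  0.164  0.0719] [0.3581 0.1641 0.072 ] plate [-0.2647  0.1426]
scene blue 145 [0.6598 0.4362 0.1172] [0.6519 0.437  0.102 ] plate [-0.0026  0.4461]
```

Call:
servo_tool(motion=[[[0.9,-0.43,0.06,0,-1],[0.9,-0.43,0.06,0,-1],[0.9,-0.43,0.06,0,-1],[0.9,0,0,-0.4,-1],[0.9,0,0,-0.4,-1],[0.9,0,0,-0.4,-1],[0.9,0,0,0,-1],[0.9,0,0,0,-1],[0.9,0,0,0,-0.6],[0.9,0,0,0,0],[0.9,0,0,0,0]]])

```text
t: 28.8
eef_pos: [0.3576, 0.1622, 0.1583]
tool_rot: [0.004, 0.895, -0.446, -0.003]
contact_force: [-0.6, -0.5, -0.6]
gripper_width: 0.903
grasp_force: 0.0
```

```bash
python3 -c "
from h import *
o=bot.get_obs();print(o['q'].round(3),o['eef_pos'],np.hypot(*o['eef_pos'][:2]))"
```

```text
[-1.009  0.158  0.471  2.303 -0.111  0.712 -2.953] [0.35764017 0.16219951 0.15833557] 0.39270239405175117
```

Call:
servo_tool(motion=[[[0.7,0,0,0,1],[0.7,0,0,0,1],[0.7,0,0,0,1],[0.7,0,0,0,1],[0.7,0,0,0,1],[0.7,0,0,0,1],[0.7,0,0,0,0.8],[0.7,0,0,0,0],[0.7,0,0,0,0],[0.7,0,0,-0.5,0],[0.7,0,0,0,0],[0.7,0,0,0,0]]])

```text
t: 30.0
eef_pos: [0.3572, 0.1613, 0.1383]
tool_rot: [0.006, 0.998, -0.056, -0.002]
contact_force: [0.3, -0.3, 0.0]
gripper_width: 0.696
grasp_force: 0.0
```

```bash
python3 -c "
from h import *
o=bot.get_obs();print(o['q'].round(3),o['eef_pos'])"; python3 v.py | grep blue
```

```text
[-0.899  0.194  0.347  2.317 -0.096  0.655 -2.164] [0.357161   0.16128892 0.13827547]
top blue 56 [0.619  0.4156 0.1197] [0.6272 0.4258 0.102 ] plate [-0.0259  0.4323]
scene blue 34 [0.3579 0.164  0.0721] [0.3581 0.1641 0.072 ] plate [-0.2647  0.1426]
scene blue 147 [0.6599 0.4365 0.1169] [0.6519 0.4371 0.102 ] plate [-0.0026  0.4463]
```

Call:
servo_tool(motion=[[[0.7,0.03,0.06,-0.5,0],[0.7,0,0,-0.6,0],[0.7,0,0,-0.5,0],[0.7,0,0,-0.25,0],[0.7,0,0,0,0],[0.7,0,0,0,0]]])

```text
t: 30.7
eef_pos: [0.3589, 0.1643, 0.0648]
tool_rot: [0.005, 0.998, -0.055, -0.002]
contact_force: [0.3, 0.3, -0.8]
gripper_width: 0.7
grasp_force: 0.0
```

Call:
servo_tool(motion=[[[0,0,0,0,0],[0,0,0,0,0],[0,0,0,0,0],[0,0,0,0,0],[0,0,0,0,0],[0,0,0,0,0],[0,0,0,0.3,0],[0,0,0,0.7,0],[0,0.3,0,1,0],[0,0,0,0,0],[0,0,0,0,0]]], newtons=60)

```text
t: 31.8
eef_pos: [0.3706, 0.1645, 0.1448]
tool_rot: [0.005, 0.998, -0.055, -0.001]
contact_force: [-1.0, 0.2, -4.6]
gripper_width: 0.284
grasp_force: 60.0
```

```bash
python3 -c "
from h import *
o=bot.get_obs();print(o['q'].round(3),o['eef_pos'])"
```

```text
[-0.903  0.202  0.368  2.286 -0.105  0.677 -2.141] [0.37061555 0.16445746 0.14476232]
```

Call:
servo_tool(motion=[[[0,0.79,-0.25,0,0],[0,0.79,-0.25,0,0],[0,0.79,-0.25,0,0],[0,0.79,-0.25,0,0],[0,0.79,-0.25,0,0],[0,0.79,-0.25,0,0],[0,0.79,-0.25,0,0],[0,0.79,-0.25,0,0],[0,0.7,-0.25,0,0],[0,0,0,-0.5,0],[0,0,0,-0.4,0],[0,0,0,0,0],[0,0,0,0,0]]])

```text
t: 33.1
eef_pos: [0.6496, 0.0745, 0.1068]
tool_rot: [0.006, 0.998, -0.055, -0.004]
contact_force: [0.6, 0.4, -3.0]
gripper_width: 0.284
grasp_force: 59.9
```

Call:
servo_tool(motion=[[[0,0.1,-0.01,0,0],[0,0,0,-0.15,0],[0,0,0,-0.1,0],[0,0,0,-0.04,0],[0,0,0,0,0],[0,0,0,0,0]]])

```text
t: 33.7
eef_pos: [0.6553, 0.0737, 0.0967]
tool_rot: [0.005, 0.998, -0.055, -0.002]
contact_force: [0.3, 0.4, -4.2]
gripper_width: 0.283
grasp_force: 59.9
```

Call:
servo_tool(motion=[[[0,0,0,-0.03,0],[0,0,0,-0.02,0],[0,0,0,0,0],[0,0,0,0,0]]])

```text
t: 34.1
eef_pos: [0.6556, 0.0736, 0.0954]
tool_rot: [0.005, 0.998, -0.055, -0.001]
contact_force: [-2.9, -1.2, 3.7]
gripper_width: 0.282
grasp_force: 60.7
```

Contact. I'll release, retreat and check.

Call:
servo_tool(motion=[[[0.3,0,0,0,0],[0.4,0,0,0,0],[0.55,0,0,0,0],[0.55,0,0,0,0],[0.55,0,0,0.3,0],[0.55,0,0,0.8,0],[0.55,0,0,1,0],[0.55,-0.3,0,1,0],[0.55,-1,0,0.5,0],[0.55,-1,0,0,0],[0.55,-1,0,0,0],[0.55,-1,0,0,0],[0.55,0,0,0,0],[0.55,0,0,0,0]]])

```text
t: 35.5
eef_pos: [0.4832, 0.0739, 0.2398]
tool_rot: [0.005, 0.998, -0.055, -0.001]
contact_force: [0.3, -0.5, 1.0]
gripper_width: 0.552
grasp_force: 0.0
```

```bash
python3 v.py; python3 chips.py
python3 - <<'E'
from h import *
im,d=look('scene')
cv2.imwrite('pics/p9.png',cv2.resize(im[185:385,180:430],(750,600),interpolation=2)[:,:,::-1])
E
```

```text
top red 303 [ 0.658  -0.0146  0.065 ] [ 0.6572 -0.0141  0.072 ] plate [ 0.0522 -0.0017]
top red 37 [ 0.6461 -0.0145  0.1019] [ 0.6466 -0.0135  0.102 ] plate [ 0.0416 -0.0022]
top blue 54 [0.6181 0.4166 0.12  ] [0.6272 0.4262 0.102 ] plate [-0.0259  0.4326]
scene red 45 [ 0.6444 -0.0133  0.1023] [ 0.644  -0.0131  0.102 ] plate [ 0.039  -0.0021]
scene red 230 [ 0.6532 -0.006   0.0674] [ 0.6528 -0.0089  0.072 ] plate [0.0473 0.003 ]
scene blue 46 [0.6548 0.0728 0.1016] [0.6543 0.0726 0.102 ] plate [0.0397 0.0842]
scene blue 237 [0.6634 0.0787 0.0676] [0.6626 0.0754 0.072 ] plate [0.0478 0.0879]
scene blue 140 [0.6596 0.4359 0.1173] [0.6514 0.4369 0.102 ] plate [-0.003  0.446]
top 31 [357. 170.] [ 0.081 -0.083] zdepth 0.053
top 10 [325. 188.] [ 0.023 -0.004] zdepth 0.055
scene 62 [248. 296.] [ 0.078 -0.086] zdepth 0.053
scene 56 [370. 304.] [-0.035  0.159] zdepth 0.013
scene 36 [369. 314.] [-0.011  0.166] zdepth 0.012
scene 10 [316. 318.] [0.054 0.069] zdepth 0.056
scene 56 [358. 326.] [0.026 0.159] zdepth 0.014
scene 36 [370. 334.] [0.031 0.187] zdepth 0.011
```

View pics/p9.png

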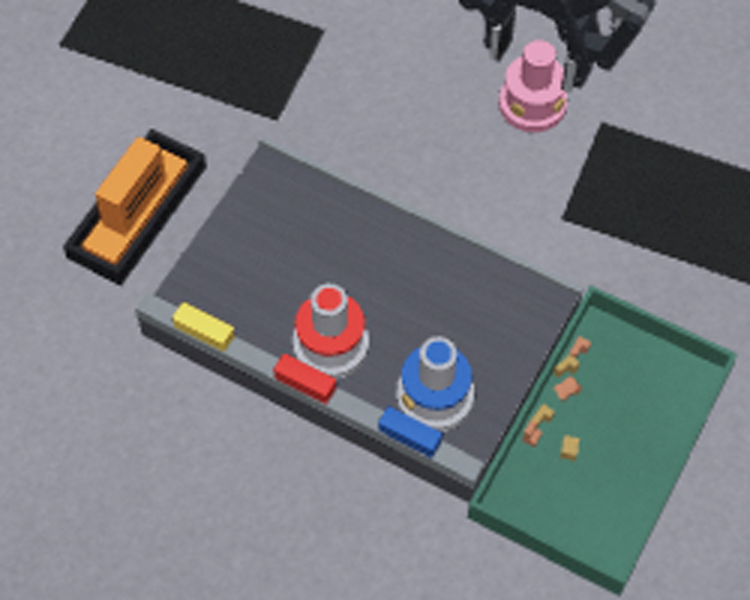

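Both valves stand upright in front of their stops: red at (330,330), blue at (437,380). They are within 2 mm of centre, and each foot is about 6 mm from the rail. All six chips are in the tray and the scraper is seated at (135,205). The gripper is well above everything at z = 0.24 m.

```bash
python3 -c "
from station import bot
print(bot.hand_in())"
```

```text
the job is handed in; nothing more can be done
None
```

The job is handed in: all six chips are in the tray, the scraper is seated in its cradle, and the red and blue valves stand at their own stops (no yellow valve was present).

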